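# Unplug a service port and hold the inspection mirror

### The arm

A 7-joint arm with a two-finger parallel gripper is mounted at the origin on the work surface. World frame = base frame: x ahead of the robot, y to its left, z up, the work surface at z = 0. Lengths are in m, angles in rad, forces in N, time in s.
With the tool pointing down it reaches from about 0.4 to 0.85 m from the base axis. Payload 4.4 kg.
Tool frame: the origin (TCP) lies midway between the tips of the shut fingers; the grasp point (between the pads) lies 19 mm behind it (arm.pinch_z is the x of the grasp point in the tool frame, in m); x points along the fingers, y is the direction in which the jaws open and shut, and the axes are right-handed (so a half turn about x gives the same grasp; the last joint's range is limited). The gripper opens to 94 mm and grips with 3 to 60 N. Pads are 16 mm wide; open, the fingers measure 119 mm over their backs; the gripper's body (75 mm by 177 mm) begins 78 mm behind the grasp point.
Start: joints at [1.145, 0.628, 0.038, 1.517, -0.027, 0.996, -0.02], TCP at [0.229, -0.608, 0.205] pointing down, gripper open.
Joint ranges: [-3.06, 3.06], [-0.37, 2.12], [-1.25, 1.32], [0.18, 2.47], [-1.1, 4.24], [0.23, 1.98], [-2.94, 2.94]. Speed limits (rad/s): [2.57, 2.57, 3.14, 3.14, 3.14, 3.14, 3.14].

### API

Orientations are given as a unit quaternion [x, y, z, w].
In Python, from plant import arm gives the robot as it stands.
- The arm moves only by the shell command python3 -m handwheel 'ROWS'. ROWS is JSON, a list of rows, each a list of 7 numbers: the turn, a rotation vector about the tool's x, y, z in rad, then the shift along the tool's x, y, z in cm, then the closure, from -1 (fully open) to 1 (shut). A call has 1 to 20 rows; each row is the pose to reach, as a shift and turn from the pose measured when the call began, along the tool's axes at that moment; what a row does not reach only later rows make up. A row lasts 1/8 s, in which the tool goes at most 62.5 mm and 10.7 degrees, less where a joint would pass 70% of its speed; a pose out of reach is approached as far as the arm can. A call with a gripper value outside its range is refused whole. The fingers move at their own pace and stop on an object; the grip force is fixed at half the most. Time passes only in rows, so rows that repeat a pose let the fingers close. It gives the time, the measured TCP pose, the force and the opening at its end, in the units of the state.
- arm.get_state(): the state, without advancing time (a new reading comes with each control period).
- arm.read_camera(name): name is "scene" or "top" or "wrist"; returns (picture, depth): 384x512x3 uint8, blue, green, red; 384x512 float32, m along the optical axis (not along the pixel's ray), 0 where there is no reading.
- arm.camera_model(name): a dict with "mtx" (3x3 intrinsics, pixels), "k1" (the pictures are not rectified: a ray, as slopes to the right and down, at radius r is drawn at 1 + k1 r^2 times it, then the intrinsics apply), "R" (3x3) and "t" (3): a world point X has camera coordinates R X + t. Camera axes: x right, y down, z forward; pixel columns grow to the right and rows downward; lengths in m; the calibration is good to about 2 mm. A picture is of the moment at which its call begins: read the wrist's pose just before it. camera_model takes no time and is no camera call; for the wrist camera it gives the pose at the moment of the call.
- arm.hand_in(): hands the job in, once; it reports no verdict.
The state is a dict: "clock": time; "q": joint angles; "qvel": joint speeds; "joint_efforts": joint torques, N m; "position": TCP position; "tcp_rot": TCP orientation; "ft_force": force on the tool from outside, world axes, zero at the start; "torque": the same for the moment, N m; "finger_gap": finger opening in m.
Only numpy, scipy, OpenCV 4.12 (cv2) and the standard library are available. Lean on these libraries where they do the work, as an engineer would, in place of code of your own. Each camera call takes 0.05 s, during which the arm holds its last target.

### The job

Pull the round blanking plug up out of the port in the control box's deck, against its spring catch, and put it down in the small open parts tray. Then take hold of the hinged mirror on the inspection stand, which has a handle on its top, and tip it until the inspection camera sees the cross mark at the bottom of the open port in the middle of its picture. Finish while still holding the mirror steady at that angle, as it swings back if let go, and leave the other things on the bench undisturbed.

Things in the scene. Friction and masses are not known exactly. Their poses are not given: they have to be found in the camera images.
- plug: Loose grey plastic blanking plug, 37 mm tall. Origin: centre of the spigot's underside, z up the plug. Spigot 38 mm across, 11 mm long, grooved; above it a round flange 48 mm across, 3.5 mm thick, which rests on the deck when seated. Two sprung balls in the port's wall grip the groove: pulled straight up it takes about 6 to 12 N, lets go after about 4 mm and is free after 11 mm.
- plug_rib (a point): Centre of the plug's pull rib, the part to grip, 25.5 mm above the plug's origin: upright rib 12 mm thick (along the plug's x), 34 mm long (along its y), 22 mm high, standing on the flange.
- tray: Black open parts tray fixed to the bench, 120 mm (its x) by 100 mm (its y), 26 mm high, walls and floor 4 mm thick. Origin: centre of its underside, z up.
- control_box: Game control box fixed on the stand's plate, 230 mm (its x) by 120 mm (its y), deck 80 mm above its underside; clear sides, grey deck. Origin: centre of its underside. Port at x = -60 mm, y = 0; two white push buttons 9 mm high at x = 35, y = +-30 mm; joystick with ball top, 55 mm high, at x = 85 mm.
- port (a point): Centre of the port's mouth, level with the deck top, 88 mm above the bench. Bore 41 mm across, 14 mm deep.
- mark (a point): Centre of the white cross (14 mm) on the black floor of the port, 13 mm below its mouth, on its axis; hidden until the plug is out. Fixed.
- stand: Fixed inspection stand. Origin on the bench; its y-z plane is the optical plane. Base plate 8 mm thick, x -90 to 210, y -235 to 265 mm. The camera at the -y end (column and body up to 270 mm high, 50 mm wide) looks level along +y straight at the mirror's pivot. The mirror is at the +y end between fork posts (x = +-72 mm, 260 mm high). The mark lies between them, within 15 mm of the optical plane.
- lens (a point): Front of the camera's lens: stand x = 0, y = -160 mm, height 245 mm.
- pivot (a point): Middle of the mirror's pivot axis, which lies in the mirror's face along the stand's x: stand x = 0, y = 200 mm, height 245 mm. Fixed.
- mirror: Flat mirror, black frame 116 mm wide (x), 102 mm high. Origin at the pivot; the face looks along its -y, z runs up the face. Hangs upright facing the camera; tipping its top to the camera (turn about +x, -0.15 to 1.0 rad) makes it look down; let go, it swings back (under 1 N at the handle). Right tip: half the angle by which the line pivot-mark lies below the line pivot-lens, 0.3 to 0.6 rad.
- bail (a point): Middle of the mirror's handle: round steel bar 10 mm thick parallel to the pivot axis, on the mirror 80 mm above it, so it moves on an 80 mm arc about the pivot (it can turn in fingers that stay upright). 76 mm clear between its uprights, 24 mm free below the bar. It starts straight above the pivot.
- view: Not solid: the camera's line of sight after the mirror. Origin at pivot; the reflected sight runs along its -y. It turns about the stand's x by twice the mirror's tip (0 when upright). With the mark at z = 0 in this frame the camera sees it in the middle of its picture, which reaches 15 mm either side.
- bottle: Bystander: green glass bottle, 62 mm across, 220 mm tall; origin at the centre of its underside.
- tape_roll: Bystander: roll of paper tape lying flat, 90 mm across, 24 mm high; origin at the centre of its underside.
- screwdriver: Bystander: screwdriver lying on the bench along its x.
- spare_button: Bystander: white push button standing on the bench, 33 mm across, 38 mm tall; origin at the centre of its underside.

How it is judged:
On the way, in this order (a step that is already met when the one before it is completed fails the run):
1. the plug is out of the port and clear of it (distance between plug and port above 0.05 m), for 0.1 s.
2. the plug lies in the parts tray, let go and at rest (x of plug in the frame of tray between -0.052 and 0.052 m and y of plug in the frame of tray between -0.042 and 0.042 m and z of plug in the frame of tray below 0.034 m and linear speed of plug below 0.03 m/s and not (contact force between the fingers and plug above 0.05 N)), for 0.3 s.
3. the mirror is held so that the camera sees the mark (z of mark in the frame of view between -0.015 and 0.015 m and y of mark in the frame of view below -0.05 m and contact force between the fingers and mirror above 1.5 N), for 1 s.
At the end, for the whole second after the job is handed in: The fingers grip the mirror (more than 1.5 N) and hold it still (under 0.08 rad/s) with the mark within 15 mm of the camera's reflected line of sight (about 0.03 rad of mirror tip); the plug lies at rest inside the parts tray, untouched (all of step 2 and all of step 3 and angular speed of mirror below 0.08 rad/s); the arm keeps its last pose, push and grip.
It fails at once if bottle pushed away or knocked over (distance of bottle from where it was at the start of the episode above 0.03 m or angle between bottle's own z axis and vertical above 0.5 rad).
It fails at once if tape roll pushed away or knocked over (distance of tape_roll from where it was at the start of the episode above 0.03 m).
It fails at once if screwdriver pushed away or knocked over (distance of screwdriver from where it was at the start of the episode above 0.03 m).
It fails at once if spare button pushed away or knocked over (distance of spare_button from where it was at the start of the episode above 0.03 m or angle between spare_button's own z axis and vertical above 0.5 rad).
It also fails if it takes over 64 s, if anything falls off the work surface, if the arm or the gripper's body presses on something with over 40 N, if the wrist force passes 120 N, or if a joint passes its speed limit or range.

## Working session

There is one attempt and no reset: what is moved stays moved. The work goes in short steps, Python scripts to look and compute and a shell command to move; the robot and the scene stay as the last step left them, time stands still between calls to the robot, and variables do not carry over. Pictures are saved under pics/ and viewed, and the job is handed in when it is done.

```bash
mkdir -p pics; ls
python3 - <<'E'
from plant import arm
import cv2,numpy as np
for n in ("scene","top"):
    p,d=arm.read_camera(n); cv2.imwrite(f"pics/{n}0.png",p); np.save(f"pics/{n}0.npy",d)
    m=arm.camera_model(n); print(n,{k:np.round(v,4).tolist() for k,v in m.items()})
s=arm.get_state(); print({k:np.round(v,3).tolist() for k,v in s.items()},arm.pinch_z)
E
```

```text
pics
scene {'mtx': [[354.3492, 0.0, 254.288], [0.0, 354.3492, 189.6586], [0.0, 0.0, 1.0]], 'k1': -0.0294, 'R': [[0.8909, 0.4541, -0.0085], [0.3908, -0.776, -0.4951], [-0.2314, 0.4378, -0.8688]], 't': [-0.4625, -0.0937, 1.2408]}
top {'mtx': [[346.8132, 0.0, 261.7714], [0.0, 346.8132, 192.1516], [0.0, 0.0, 1.0]], 'k1': 0.0039, 'R': [[0.0245, -0.9997, 0.0047], [-0.9936, -0.0249, -0.1102], [0.1103, -0.002, -0.9939]], 't': [-0.0087, 0.5188, 1.1439]}
{'clock': 0.1, 'q': [1.145, 0.629, 0.038, 1.518, -0.027, 0.996, -0.02], 'qvel': [-0.002, -0.0, 0.002, -0.001, 0.001, -0.0, -0.0], 'joint_efforts': [0.004, -55.079, 1.148, -18.712, -0.052, 0.019, 0.0], 'position': [0.229, -0.608, 0.205], 'tcp_rot': [-0.696, -0.127, 0.696, -0.126], 'ft_force': [-0.091, -0.17, -0.345], 'torque': [0.015, 0.03, -0.035], 'finger_gap': 0.094} -0.0188
```

View pics/scene0.png

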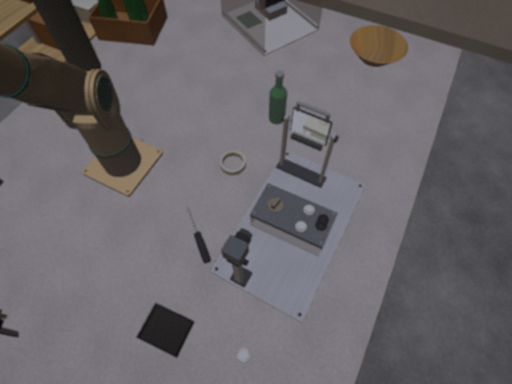

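View pics/top0.png

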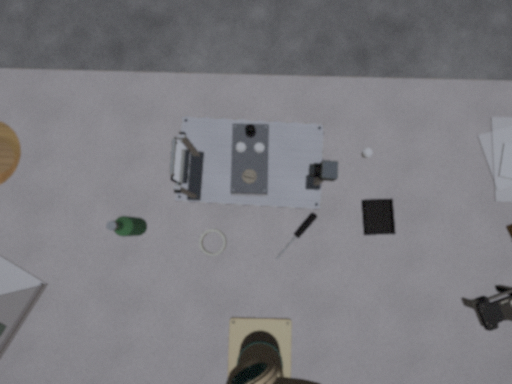

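The scene picture shows the stand with the box in the middle (plug near (275,204)), the mirror near (312,125), the tray near (166,330) and the bottle at (278,100). In the top picture the plug is near (249,176), the tray near (378,217), the mirror near (182,165) and the camera near (322,172). I'll enlarge these areas.

```bash
cat > h.py <<'E'
import numpy as np,cv2
from plant import arm
def ray(n,u,v,m=None):
    m=m or arm.camera_model(n); K=np.array(m["mtx"]);R=np.array(m["R"]);t=np.array(m["t"])
    xd,yd=(u-K[0,2])/K[0,0],(v-K[1,2])/K[1,1]; x,y=xd,yd
    for _ in range(10):
        f=1+m["k1"]*(x*x+y*y); x,y=xd/f,yd/f
    return -R.T@t, R.T@np.array([x,y,1.])
def onz(n,u,v,z,m=None):
    c,d=ray(n,u,v,m); return c+d*(z-c[2])/d[2]
def proj(n,X,m=None):
    m=m or arm.camera_model(n); K=np.array(m["mtx"]);p=np.array(m["R"])@X+np.array(m["t"]); x,y=p[0]/p[2],p[1]/p[2]
    f=1+m["k1"]*(x*x+y*y); return K[0,0]*x*f+K[0,2],K[1,1]*y*f+K[1,2]
def tri(l):
    A=np.zeros((3,3));b=np.zeros(3)
    for c,d in l:
        d=d/np.linalg.norm(d);P=np.eye(3)-np.outer(d,d);A+=P;b+=P@c
    X=np.linalg.solve(A,b); return X,[float(np.linalg.norm((np.eye(3)-np.outer(d,d)/(d@d))@(X-c))) for c,d in l]
E
python3 - <<'E'
import cv2
t=cv2.imread("pics/top0.png");s=cv2.imread("pics/scene0.png")
c=lambda i,x,y,w,h,f:cv2.resize(i[y:y+h,x:x+w],None,fx=f,fy=f,interpolation=cv2.INTER_CUBIC)
cv2.imwrite("pics/c1.png",c(t,165,105,180,120,4.4))
cv2.imwrite("pics/c2.png",c(s,205,95,165,125,4.8))
E
```

```text
(no output)
```

View pics/c1.png

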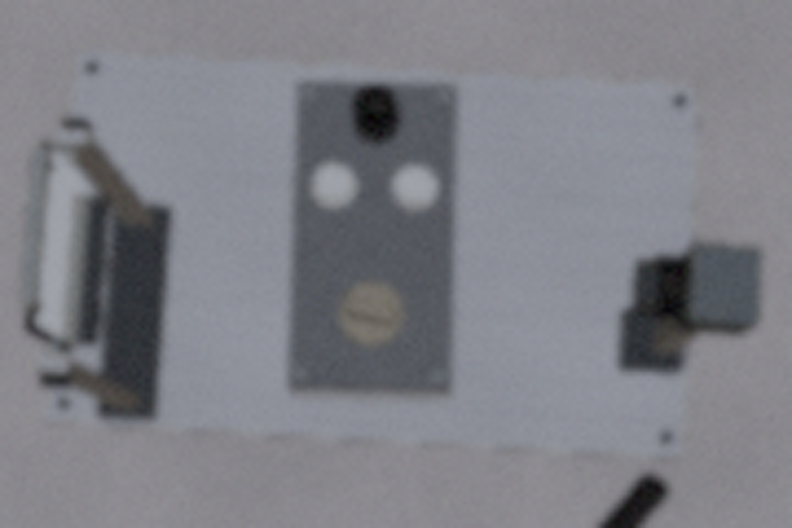

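View pics/c2.png

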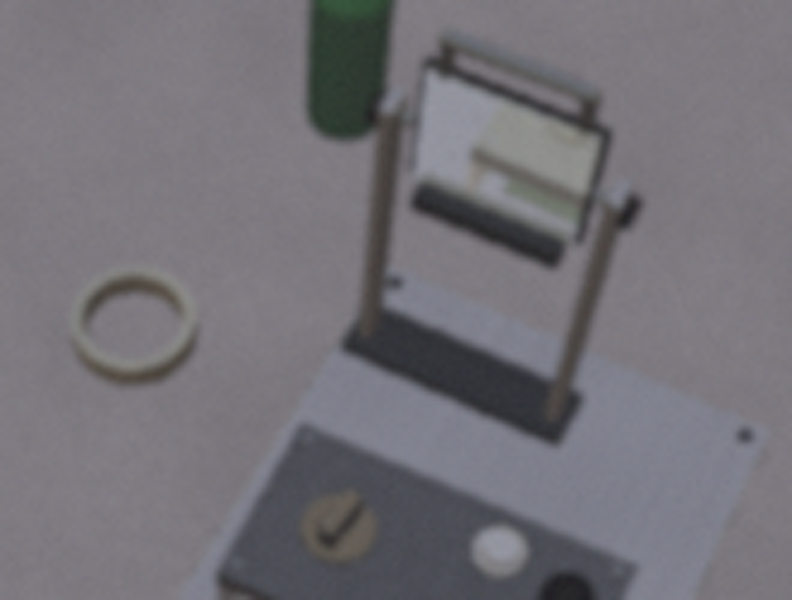

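Run:
```python
from h import *
o=lambda x,y:(165+x/4.4-.4,105+y/4.4-.4)
s2=lambda x,y:(205+x/4.8-.4,95+y/4.8-.4)
sc=[onz("top",*o(*p),.008)[:2] for p in [(92,68),(680,101),(666,437),(64,404)]]
sc=np.array(sc);print(sc.round(4).tolist(),[np.linalg.norm(sc[i]-sc[i-1]).round(3) for i in range(4)])
c=sc.mean(0); yv=(sc[0]+sc[3]-sc[1]-sc[2]); yv/=np.linalg.norm(yv); xv=np.array([yv[1],-yv[0]])
xv2=(sc[0]+sc[1]-sc[2]-sc[3]);xv2/=np.linalg.norm(xv2)
o0=c-.06*xv-.015*yv; print("yv",yv,"xv",xv,xv2,"origin",o0)
dk=np.array([onz("top",*o(*p),.088)[:2] for p in [(300,84),(457,85),(448,392),(290,390)]]);
dc=dk.mean(0);print("deck",dk.round(4).tolist(),dc,[np.linalg.norm(dk[i]-dk[i-1]).round(3) for i in range(4)])
dx=dk[0]+dk[1]-dk[2]-dk[3];dx/=np.linalg.norm(dx);print("boxx",dx,"port",dc-.06*dx)
print("flange top",onz("top",*o(370,313),.0915),"scene",onz("scene",*s2(340,527),.0915))
def st(p): d=np.array(p)[:2]-o0;return np.round([d@xv,d@yv],4)
print("port in stand",st(dc-.06*dx))
# bail ends triangulate: scene left end(450,42) right end(597,98)
for nm,a,b in [("near",(450,42),(35,320)),("far",(597,98),(45,150)),("nearpost",(395,103),(70,368)),("farpost",(622,195),(90,150))]:
    X,e=tri([ray("scene",*s2(*a)),ray("top",*o(*b))]);print(nm,X.round(4),np.round(e,4),st(X))
P=np.r_[o0+.2*yv,.245];print("pivot",P, "tray?")
t=cv2.imread("pics/top0.png");g=t[190:245,350:405].max(2);ys,xs=np.where(g<60)
r=cv2.minAreaRect(np.c_[xs+350,ys+190].astype(np.float32));print(r)
bx=cv2.boxPoints(r);tr=np.array([onz("top",*p,.026)[:2] for p in bx]);print("tray",tr.round(4).tolist(),tr.mean(0))
for i in range(4):print(np.linalg.norm(tr[i]-tr[i-1]))
```

```text
[[0.7695, 0.2785], [0.7546, -0.1919], [0.4852, -0.1827], [0.4993, 0.2872]] [np.float64(0.27), np.float64(0.471), np.float64(0.27), np.float64(0.47)]
yv [0.03082109 0.99952492] xv [ 0.99952492 -0.03082109] [ 0.99944958 -0.03317429] origin [0.56672539 0.03464471]
deck [[0.7357, 0.1049], [0.738, -0.0121], [0.5077, -0.0107], [0.5063, 0.1044]] [0.62189319 0.04660375] [np.float64(0.229), np.float64(0.117), np.float64(0.23), np.float64(0.115)]
boxx [ 0.99999776 -0.0021153 ] port [0.56189332 0.04673066]
flange top [0.56391573 0.04764658 0.0915    ] scene [0.56538274 0.04920735 0.0915    ]
port in stand [-0.0052  0.0119]
near [0.5255 0.238  0.3162] [0.0073 0.0073] [-0.0475  0.202 ]
far [0.6194 0.2316 0.3261] [0.0018 0.0018] [0.0466 0.1984]
nearpost [0.5024 0.2272 0.2656] [0.0057 0.0057] [-0.0702  0.1905]
farpost [0.6426 0.2236 0.2621] [0.0081 0.0081] [0.07   0.1912]
pivot [0.57288961 0.2345497  0.245     ] tray?
((377.81640625, 216.24559020996094), (33.45906066894531, 29.800512313842773), 86.18592071533203)
tray [[0.4991, -0.335], [0.5083, -0.4357], [0.3961, -0.4413], [0.3871, -0.3416]] [ 0.44764089 -0.3884021 ]
0.11220356741718158
0.10118985322087255
0.11233466157426339
0.10011540775273833
```

```bash
cat >> h.py <<'E'
from scipy.spatial.transform import Rotation as Ro
def pose():
    s=arm.get_state(); return np.array(s["position"]),Ro.from_quat(s["tcp_rot"])
def plan(P,yaw,tiltR=None):
    "rows for TCP target P, tool x down, jaw axis (tool y) at yaw (mod pi, nearest)"
    p,R=pose(); best=None
    for k in (0,np.pi):
        a=yaw+k; x=np.array([0,0,-1.]);y=np.array([np.cos(a),np.sin(a),0]);z=np.cross(x,y)
        r=(R.inv()*Ro.from_matrix(np.c_[x,y,z])).as_rotvec()
        if best is None or np.linalg.norm(r)<np.linalg.norm(best): best=r
    print("turn",best.round(4),"shift cm",(R.inv().apply(np.array(P)-p)*100).round(2), "alt q7",arm.get_state()["q"][6])
E
python3 - <<'E'
from h import *
p,R=pose();print(p,R.as_matrix().round(3).tolist())
m=arm.camera_model("wrist");print({k:np.round(v,3).tolist() for k,v in m.items()});Rm=np.array(m["R"]);C=-Rm.T@np.array(m["t"]);print("cam in tool",R.inv().apply(C-p),R.inv().apply(Rm[2]))
plan([.229,-.608,.40],0);plan([.50,.048,.40],0)
E
```

```text
[ 0.2286535  -0.60783843  0.20467418] [[-0.001, 0.352, -0.936], [0.002, -0.936, -0.352], [-1.0, -0.002, 0.0]]
{'mtx': [[280.861, 0.0, 257.087], [0.0, 280.861, 189.602], [0.0, 0.0, 1.0]], 'k1': -0.057, 'R': [[0.352, -0.936, -0.002], [-0.899, -0.339, 0.276], [-0.259, -0.095, -0.961]], 't': [-0.649, -0.03, 0.393]}
cam in tool [-1.80071037e-01  1.07283116e-04 -7.95217719e-02] [ 9.61129217e-01 -4.51186411e-04  2.76098579e-01]
turn [-1.211e+00 -9.000e-04  1.500e-03] shift cm [-19.53  -0.    -0.03] alt q7 -0.019980324791857847
turn [-1.211e+00 -9.000e-04  1.500e-03] shift cm [-19.45 -51.86 -48.49] alt q7 -0.019980324791857847
```

```bash
python3 -m handwheel '[[0,0,0,-10,0,0,-1],[0,0,0,-19.5,0,0,-1],[-0.2,0,0,-19.5,-3,-3,-1],[-0.4,0,0,-19.5,-8,-8,-1],[-0.6,0,0,-19.5,-16,-14,-1],[-0.8,0,0,-19.5,-24,-20,-1],[-1,0,0,-19.5,-32,-28,-1],[-1.211,0,0,-19.5,-40,-35,-1],[-1.211,0,0,-19.5,-46,-43,-1],[-1.211,0,0,-19.5,-51,-50,-1],[-1.211,0,0,-19.5,-51.5,-55,-1],[-1.211,0,0,-15,-51.5,-55,-1],[-1.211,0,0,-10,-51.5,-55,-1],[-1.211,0,0,-10,-51.5,-55,-1]]'
python3 - <<'E'
from h import *
m=arm.camera_model("wrist");
p,d=arm.read_camera("wrist");cv2.imwrite("pics/w1.png",p);np.save("pics/w1.npy",d);import pickle;pickle.dump(m,open("pics/w1.pkl","wb"))
print(pose()[0],pose()[1].as_matrix().round(3).tolist(),arm.get_state()["q"])
E
```

```text
clock: 1.85
position: [0.5337, 0.0243, 0.3313]
tcp_rot: [0.5, 0.5, -0.5, 0.5]
ft_force: [1.5, -0.9, 0.3]
finger_gap: 0.0941
[0.5345035  0.03289242 0.32739049] [[-0.004, 1.0, 0.009], [0.009, 0.009, -1.0], [-1.0, -0.004, -0.009]] [ 0.26512345  0.38204391 -0.5365808   1.64616906  0.19824966  1.17188068
 -0.30861898]
```

View pics/w1.png

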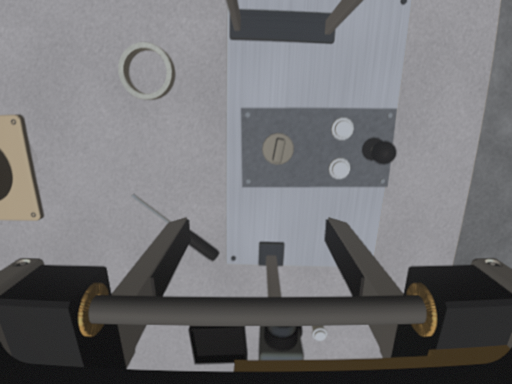

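The wrist view shows the plug at about (278,149), its rib tilted near vertical in the picture. The arm was still settling, so I'll let it stop and measure again.

```bash
python3 -m handwheel '[[0,0,0,3,2.5,-2,-1],[0,0,0,3,2.5,-2,-1],[0,0,0,3,2.5,-2,-1],[0,0,0,3,2.5,-2,-1]]'
python3 - <<'E'
from h import *
m=arm.camera_model("wrist");P0=pose()
p,d=arm.read_camera("wrist");cv2.imwrite("pics/w2.png",p);np.save("pics/w2.npy",d);import pickle;pickle.dump(m,open("pics/w2.pkl","wb"))
print(P0[0],pose()[0])
u,v=map(int,proj("wrist",np.array([.564,.048,.1]),m));print(u,v)
a,b=max(u-90,0),max(v-65,0);print(a,b);cv2.imwrite("pics/w2c.png",cv2.resize(p[b:b+130,a:a+180],None,fx=4.4,fy=4.4,interpolation=cv2.INTER_CUBIC))
E
```

```text
clock: 2.4
position: [0.5593, 0.0522, 0.2986]
tcp_rot: [0.5, 0.504, -0.497, 0.499]
ft_force: [-0.1, 0.2, -0.2]
finger_gap: 0.0942
[0.55927693 0.05215817 0.29860453] [0.5593027  0.05221667 0.29864962]
261 173
171 108
```

View pics/w2c.png

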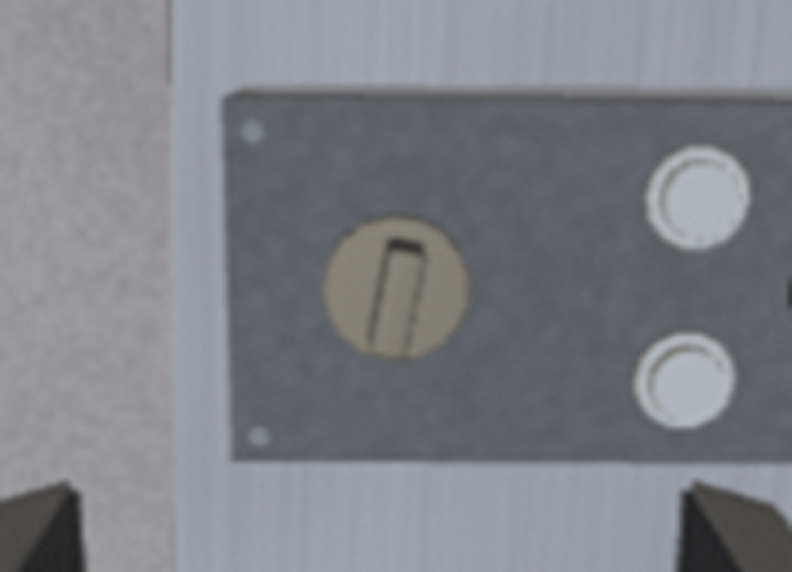

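The crop shows the flange centred at about (397,287). The rib's top edges run from (388,252) to (371,347) and from (426,257) to (406,354).

Run:
```python
from h import *
import pickle
m=pickle.load(open("pics/w2.pkl","rb"))
f=lambda x,y,z:onz("wrist",171+x/4.4-.4,108+y/4.4-.4,z,m)
print("flange",f(397,287,.0915), "edge",f(325,287,.0915),f(468,287,.0915))
a=[f(*q,.1135) for q in [(388,252),(371,347),(426,257),(406,354)]]
for i in a:print(i.round(4))
print("ribc",np.mean(a,0)); d=a[0]+a[2]-a[1]-a[3];yaw=np.arctan2(d[1],d[0]);print("rib yaw",yaw,"jaw yaw",yaw-np.pi/2)
print("deck corners",f(224,95,.088),f(232,461,.088))
C=f(397,287,.0915)
plan([C[0],C[1],.094],yaw-np.pi/2)
```

```text
flange [0.56306699 0.04745336 0.0915    ] edge [0.53998855 0.04728757 0.0915    ] [0.58582383 0.04762605 0.0915    ]
[0.56   0.0629 0.1135]
[0.555  0.0334 0.1135]
[0.5714 0.0615 0.1135]
[0.5658 0.0312 0.1135]
ribc [0.56304461 0.04722559 0.1135    ]
rib yaw 1.395270128320086 jaw yaw -0.17552619847481066
deck corners [0.50864985 0.10740642 0.088     ] [ 0.50816496 -0.0135111   0.088     ]
turn [ 0.1826 -0.0077  0.0028] shift cm [20.46  0.41  0.64] alt q7 -0.3644896513869599
```

```bash
python3 -m handwheel '[[0.09,0,0,6,0.4,0.6,-1],[0.183,-0.008,0,12,0.4,0.6,-1],[0.183,-0.008,0.003,16,0.4,0.6,-1],[0.183,-0.008,0.003,19,0.4,0.6,-1],[0.183,-0.008,0.003,20.3,0.4,0.63,-1],[0.183,-0.008,0.003,20.3,0.4,0.63,-1],[0.183,-0.008,0.003,20.3,0.4,0.63,1],[0.183,-0.008,0.003,20.3,0.4,0.63,1],[0.183,-0.008,0.003,20.3,0.4,0.63,1],[0.183,-0.008,0.003,20.3,0.4,0.63,1],[0.183,-0.008,0.003,20.3,0.4,0.63,1],[0.183,-0.008,0.003,20.3,0.4,0.63,1]]'
```

```text
clock: 3.95
position: [0.5629, 0.0475, 0.0956]
tcp_rot: [-0.542, -0.454, 0.542, -0.454]
ft_force: [0.3, -0.2, -0.4]
finger_gap: 0.0376
```

```bash
python3 -m handwheel '[[0,0,0,0,0,0,1],[0,0,0,0,0,0,1],[0,0,0,0,0,0,1],[0,0,0,0,0,0,1],[0,0,0,0,0,0,1],[0,0,0,0,0,0,1]]'
```

```text
clock: 4.7
position: [0.5629, 0.0476, 0.0956]
tcp_rot: [-0.542, -0.454, 0.542, -0.454]
ft_force: [-0.4, -0.7, 0.2]
finger_gap: 0.0121
```

Gripped on the 12 mm rib. Pulling straight up.

```bash
python3 -m handwheel '[[0,0,0,-0.2,0,0,1],[0,0,0,-0.5,0,0,1],[0,0,0,-0.8,0,0,1],[0,0,0,-1.2,0,0,1],[0,0,0,-1.8,0,0,1],[0,0,0,-3,0,0,1],[0,0,0,-6,0,0,1],[0,0,0,-10,0,0,1],[0,0,0,-16,0,0,1],[0,0,0,-22,0,0,1],[0,0,0,-25,0,0,1],[0,0,0,-25,0,0,1],[0,0,0,-25,0,0,1]]'
python3 - <<'E'
from h import *
m=arm.camera_model("wrist")
p,d=arm.read_camera("wrist");cv2.imwrite("pics/w3.png",p);import pickle;pickle.dump(m,open("pics/w3.pkl","wb"))
print(arm.get_state()["finger_gap"])
t,_=arm.read_camera("top");print(arm.get_state()["q"])
E
```

```text
clock: 6.32
position: [0.562, 0.0473, 0.3446]
tcp_rot: [-0.541, -0.454, 0.543, -0.454]
ft_force: [-0.4, -0.3, -0.1]
finger_gap: 0.0117
0.011906784289085343
[ 0.1885136   0.41117063 -0.48590857  1.54509562  0.19869256  1.23795404
 -0.50443345]
```

View pics/w3.png

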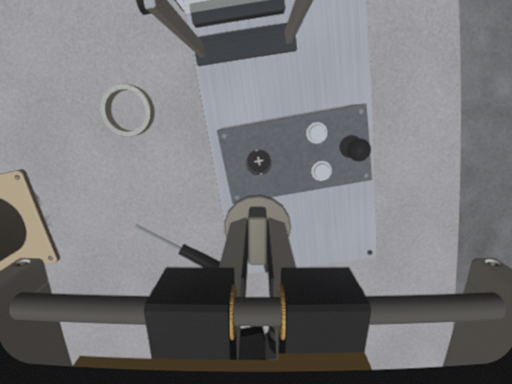

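The plug is in the fingers and the white cross shows in the open port at (258,161). I'll measure the mark and the tray now.

Run:
```python
from h import *
import pickle
m=pickle.load(open("pics/w3.pkl","rb"))
im=cv2.imread("pics/w3.png");g=im[145:178,242:275].min(2);ys,xs=np.where(g>130);print(len(xs),xs.mean()+242,ys.mean()+145,xs.min()+242,xs.max()+242,ys.min()+145,ys.max()+145)
M=onz("wrist",xs.mean()+242,ys.mean()+145,.075,m);print("mark",M)
print("port rim?",onz("wrist",258,161,.088,m))
t=cv2.imread("pics/top0.png");s=cv2.imread("pics/scene0.png")
c=lambda i,x,y,w,h,f:cv2.resize(i[y:y+h,x:x+w],None,fx=f,fy=f,interpolation=cv2.INTER_CUBIC)
cv2.imwrite("pics/c3.png",np.hstack([c(t,350,190,60,60,6.5),c(s,130,295,70,70,390/70)]))
```

```text
20 258.5 160.5 255 262 157 164
mark [0.56280518 0.04682994 0.075     ]
port rim? [0.56225935 0.04848205 0.088     ]
```

View pics/c3.png

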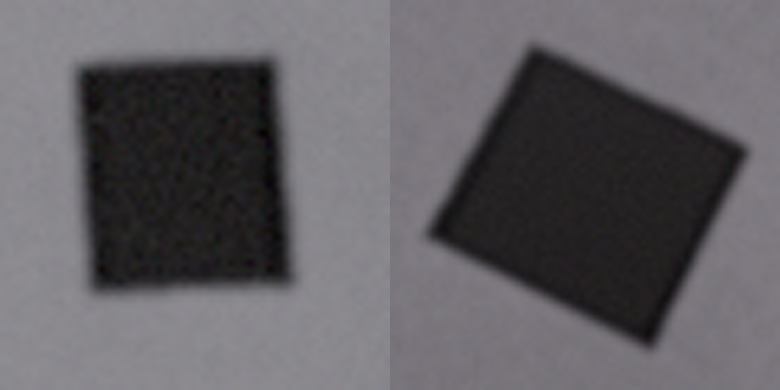

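Run:
```python
from h import *
plan([.447,-.388,.30],.06)
plan([.447,-.388,.026],.06)
```

```text
turn [-0.2358  0.0009  0.0031] shift cm [ 4.46 -3.68 44.87] alt q7 -0.5044334504739206
turn [-0.2358  0.0009  0.0031] shift cm [31.86 -3.6  44.83] alt q7 -0.5044334504739206
```

```bash
python3 -m handwheel '[[0,0,0,0,-0.2,3,1],[-0.03,0,0,0,-0.5,7,1],[-0.07,0,0,0,-1,12,1],[-0.12,0,0,0,-1.5,17,1],[-0.16,0,0,0,-2,22,1],[-0.2,0,0,0,-2.5,27,1],[-0.236,0,0,0,-3,32,1],[-0.236,0,0,0,-3.4,37,1],[-0.236,0,0,0,-3.6,42,1],[-0.236,0,0,2,-3.6,44.8,1],[-0.236,0,0.003,7,-3.6,44.8,1],[-0.236,0,0.003,12,-3.6,44.8,1],[-0.236,0,0.003,17,-3.6,44.8,1],[-0.236,0,0.003,20,-3.6,44.8,1],[-0.236,0,0.003,20,-3.6,44.8,1],[-0.236,0,0.003,20,-3.6,44.8,1],[-0.236,0,0.003,20,-3.6,44.8,1]]'
python3 - <<'E'
from h import *
m=arm.camera_model("wrist")
p,d=arm.read_camera("wrist");cv2.imwrite("pics/w4.png",p);import pickle;pickle.dump(m,open("pics/w4.pkl","wb"))
print(arm.get_state()["finger_gap"]);plan([.447,-.388,.026],.06)
for X in [(.447,-.388,0.004),(.447+.06,-.388+.05,.026),(.387,-.438,.026)]:print(proj("wrist",np.array(X),m))
E
```

```text
clock: 8.55
position: [0.4484, -0.3879, 0.146]
tcp_rot: [0.485, 0.514, -0.485, 0.516]
ft_force: [0.3, -0.0, -0.7]
finger_gap: 0.0118
0.01163078370924755
turn [ 0.0003  0.0025 -0.0018] shift cm [12.   -0.16 -0.03] alt q7 0.4538841531102573
(np.float64(256.4999173576206), np.float64(179.36369634592052))
(np.float64(315.56985970260484), np.float64(142.1719249326947))
(np.float64(202.0269710325763), np.float64(222.98478151004977))
```

View pics/w4.png

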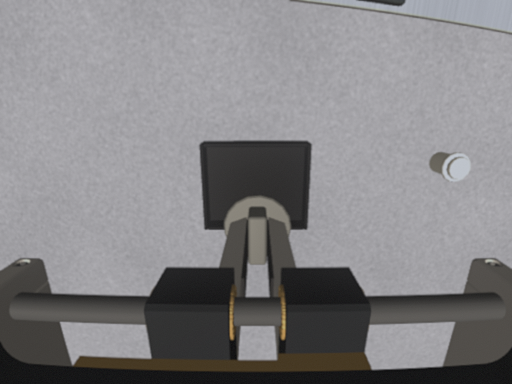

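The tray, in the picture at columns 202–311 and rows 142–229, lies where I computed it. Lowering the plug.

```bash
python3 -m handwheel '[[0,0.002,0,4,-0.1,0,1],[0,0.002,0,8,-0.1,0,1],[0,0.002,0,10,-0.1,0,1],[0,0.002,0,11,-0.1,0,1],[0,0.002,0,11.6,-0.1,0,1],[0,0.002,0,11.9,-0.1,0,1],[0,0.002,0,12,-0.1,0,1],[0,0.002,0,12,-0.1,0,1]]'
```

```text
clock: 9.6
position: [0.4478, -0.3886, 0.0265]
tcp_rot: [0.485, 0.514, -0.484, 0.516]
ft_force: [0.4, 0.5, -1.3]
finger_gap: 0.0118
```

```bash
python3 -m handwheel '[[0,0,0,0.15,0,0,1],[0,0,0,0.25,0,0,1],[0,0,0,0.3,0,0,1],[0,0,0,0.3,0,0,1]]'
```

```text
clock: 10.1
position: [0.4478, -0.3885, 0.0234]
tcp_rot: [0.485, 0.514, -0.484, 0.516]
ft_force: [0.0, -0.2, -0.5]
finger_gap: 0.0122
```

Within about 1 mm of the floor. I'll open part way so the fingers stay off the tray walls, then lift.

```bash
python3 -m handwheel '[[0,0,0,0,0,0,0.4],[0,0,0,0,0,0,0.4],[0,0,0,0,0,0,0.4],[0,0,0,0,0,0,0.4],[0,0,0,0,0,0,0.4],[0,0,0,-1,0,0,0.4],[0,0,0,-3,0,0,0.4],[0,0,0,-8,0,0,0.4],[0,0,0,-14,0,0,0.4],[0,0,0,-20,0,0,0.4],[0,0,0,-26,0,0,0.4],[0,0,0,-32,0,0,0.4],[0,0,0,-34,0,0,0.4],[0,0,0,-34,0,0,0.4]]'
python3 - <<'E'
from h import *
m=arm.camera_model("wrist")
p,d=arm.read_camera("wrist");cv2.imwrite("pics/w5.png",p);import pickle;pickle.dump(m,open("pics/w5.pkl","wb"))
print(arm.get_state()["finger_gap"])
s,_=arm.read_camera("scene");cv2.imwrite("pics/s5.png",s)
E
```

```text
clock: 11.85
position: [0.4476, -0.3884, 0.3656]
tcp_rot: [0.485, 0.513, -0.484, 0.517]
ft_force: [1.1, -0.5, 0.5]
finger_gap: 0.0281
0.028441637216435584
```

View pics/w5.png

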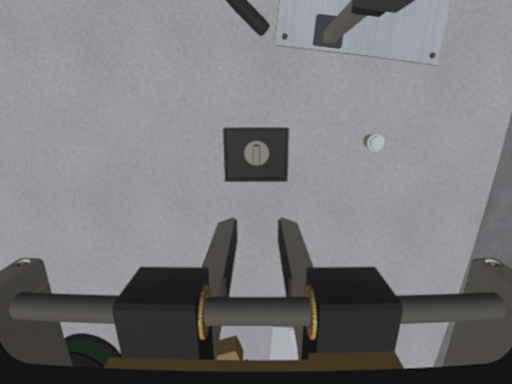

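View pics/s5.png

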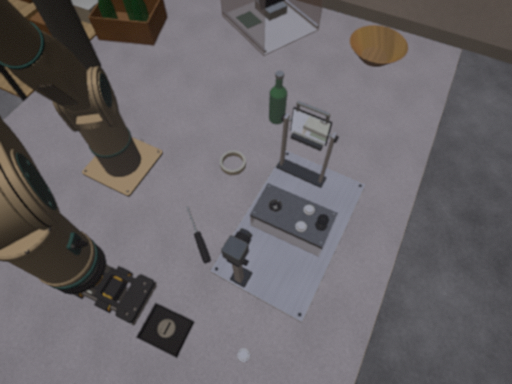

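The plug sits upright in the middle of the tray, at (257,153) in the wrist picture, and the bystanders are where they were. Next, the mirror.

Run:
```python
from h import *
plan([.573,.2345,.40],1.54)
print("bottle",onz("top",131,226,.11)); print(arm.get_state()["q"])
```

```text
turn [-1.4797e+00  8.0000e-04 -7.0000e-04] shift cm [ -3.74  16.4  -61.35] alt q7 0.5568957214139084
bottle [0.39399138 0.40755818 0.11      ]
[ 0.94077953  0.43796189 -0.43117956  1.44147568  0.18445949  1.30141735
  0.55689572]
```

```bash
python3 -m handwheel '[[-0.1,0,0,-2,0.5,-3,-0.3],[-0.2,0,0,-3.7,2,-8,-0.3],[-0.35,0,0,-3.7,3.5,-14,-0.3],[-0.5,0,0,-3.7,5,-20,-0.3],[-0.65,0,0,-3.7,6.5,-26,-0.3],[-0.8,0,0,-3.7,8,-32,-0.3],[-0.95,0,0,-3.7,9.5,-38,-0.3],[-1.1,0,0,-3.7,11,-44,-0.3],[-1.25,0,0,-3.7,13,-50,-0.3],[-1.4,0,0,-3.7,15,-55,-0.3],[-1.48,0,0,-3.7,16,-59,-0.3],[-1.48,0,0,-3.7,16.4,-61.3,-0.3],[-1.48,0,0,-3.7,16.4,-61.3,-0.3],[-1.48,0,0,-3.7,16.4,-61.3,-0.3],[-1.48,0,0,-3.7,16.4,-61.3,-0.3],[-1.48,0,0,-3.7,16.4,-61.3,-0.3]]'
python3 - <<'E'
from h import *
m=arm.camera_model("wrist");P0=pose()[0]
p,d=arm.read_camera("wrist");cv2.imwrite("pics/w6.png",p);np.save("pics/w6.npy",d);import pickle;pickle.dump(m,open("pics/w6.pkl","wb"))
print(P0,pose()[0],arm.get_state()["q"],arm.get_state()["finger_gap"])
E
```

```text
clock: 13.95
position: [0.5733, 0.2327, 0.3998]
tcp_rot: [0.011, 0.707, -0.012, 0.707]
ft_force: [0.1, 0.5, 0.1]
finger_gap: 0.061
[0.57325228 0.2326701  0.39975167] [0.57319185 0.23297578 0.39980124] [ 0.04636123  0.55315623 -0.87718322  1.28031592  0.41850764  1.49197447
  0.75369211] 0.06126184703038513
```

View pics/w6.png

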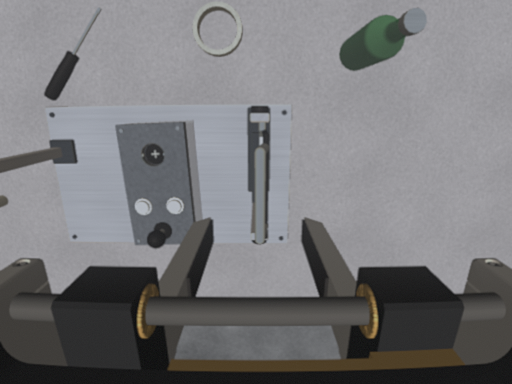

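The bail runs down column ~261 (rows 147–243), centred between the fingers. The mark at (155,154) and the four plate screws are in the same picture.

Run:
```python
from h import *
import pickle
m=pickle.load(open("pics/w6.pkl","rb"));p=cv2.imread("pics/w6.png")
f=lambda u,v,z:onz("wrist",u,v,z,m)
g=cv2.cvtColor(p,cv2.COLOR_BGR2GRAY)
for r in (165,195,225): print(r,g[r,248:274].tolist())
w=p[140:170,140:170].min(2)[4:24,4:26];ys,xs=np.where(w>110);print(len(xs),xs.mean()+144,ys.mean()+144)
mk=f(xs.mean()+144,ys.mean()+144,.075);print("mark",mk)
S=[]
for u,v in [(52,115),(284,113),(75,237),(281,238)]:
    a=g[v-6:v+7,u-6:u+7].astype(int);b=np.where(a<a.min()+30);uu,vv=b[1].mean()+u-6,b[0].mean()+v-6;S.append(f(uu,vv,.008)[:2]);print(round(uu,1),round(vv,1),S[-1].round(4))
S=np.array(S);c=S.mean(0);yv=S[1]+S[3]-S[0]-S[2];yv/=np.linalg.norm(yv);xv=np.array([yv[1],-yv[0]])
o=c-.06*xv-.015*yv;print("yv",yv,"pivot",o+.2*yv,"dy mark",(mk[:2]-o)@yv,"dx",(mk[:2]-o)@xv)
cv2.imwrite("pics/w6c.png",cv2.resize(p[95:255,210:310],None,fx=3.7,fy=3.7,interpolation=cv2.INTER_CUBIC))
```

```text
165 [92, 69, 68, 68, 68, 73, 96, 120, 131, 135, 134, 133, 132, 131, 132, 130, 116, 90, 56, 47, 64, 105, 145, 161, 163, 164]
195 [161, 163, 161, 138, 92, 68, 84, 113, 130, 136, 134, 133, 131, 133, 132, 127, 107, 73, 48, 72, 126, 163, 167, 165, 164, 164]
225 [163, 163, 148, 117, 96, 94, 99, 114, 131, 135, 133, 134, 132, 132, 131, 125, 104, 80, 73, 83, 126, 161, 166, 164, 162, 163]
24 154.95833333333334 153.70833333333334
mark [0.56309994 0.04657382 0.075     ]
51.5 114.5 [ 0.4835 -0.1843]
284.0 112.0 [0.4989 0.2876]
74.0 236.3 [ 0.754  -0.1935]
280.7 238.0 [0.7705 0.2785]
yv [0.03376448 0.99942982] pivot [0.57303418 0.23400701] dy mark 0.012338256997715479 dx -0.003599991279298078
```

View pics/w6c.png

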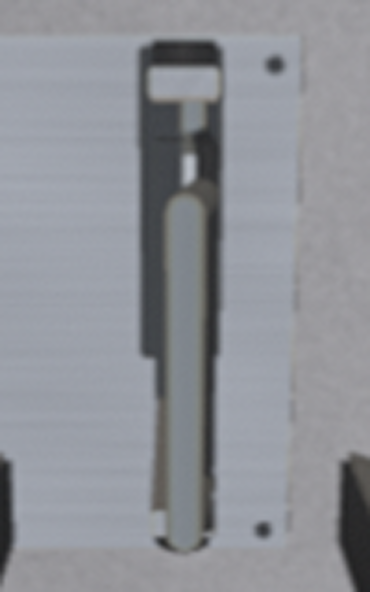

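Run:
```python
from h import *
import pickle
m=pickle.load(open("pics/w6.pkl","rb"));d=np.load("pics/w6.npy")
print("depth bar",d[165:230:20,260])
for u,v in [(260,165),(259.7,195),(259.6,225),(259.8,148),(259.6,243)]: print(onz("wrist",u,v,.325,m).round(4))
X=onz("wrist",259.7,195,.325,m);print(np.array(m["R"])[2]@X+m["t"][2])
yv=np.array([.033,.9995]);P=np.array([.573,.2342]);mk=np.array([.563,.0467])
th=.5*np.arctan2(.17,-(mk-P)@yv);print("tip",th)
b=np.r_[P-.08*np.sin(th)*yv,.245+.08*np.cos(th)];print("bail target",b)
plan([.573,.2342,.325-.015],np.arctan2(.9995,.033))
```

```text
depth bar [0.25460374 0.25754905 0.2631985  0.26907513]
[0.5415 0.2359 0.325 ]
[0.5704 0.2348 0.325 ]
[0.6012 0.2338 0.325 ]
[0.5259 0.2362 0.325 ]
[0.6207 0.2332 0.325 ]
0.26658325109480885
tip 0.36792980130667446
bail target [0.57205043 0.20543962 0.31964592]
turn [0.0012 0.0014 0.0004] shift cm [ 8.98  0.13 -0.04] alt q7 0.7536921077519942
```

All the estimates agree to about 1 mm. Going down over the bar and closing.

```bash
python3 -m handwheel '[[0,0,0,4,0.15,0,-0.3],[0,0,0,7,0.15,0,-0.3],[0,0,0,9,0.15,0,-0.3],[0,0,0,9,0.15,0,-0.3],[0,0,0,9,0.15,0,0],[0,0,0,9,0.15,0,0.3],[0,0,0,9,0.15,0,0.6],[0,0,0,9,0.15,0,0.8],[0,0,0,9,0.15,0,1],[0,0,0,9,0.15,0,1],[0,0,0,9,0.15,0,1],[0,0,0,9,0.15,0,1],[0,0,0,9,0.15,0,1],[0,0,0,9,0.15,0,1]]'
python3 - <<'E'
from h import *
m=arm.camera_model("wrist");P0=pose()[0]
p,d=arm.read_camera("wrist");cv2.imwrite("pics/w7.png",p);np.save("pics/w7.npy",d);import pickle;pickle.dump(m,open("pics/w7.pkl","wb"))
s=arm.get_state();print(P0,pose()[0],s["q"],s["finger_gap"],s["ft_force"])
E
```

```text
clock: 15.75
position: [0.5734, 0.2344, 0.3098]
tcp_rot: [0.011, 0.707, -0.011, 0.708]
ft_force: [0.1, -0.7, 1.6]
finger_gap: 0.009
[0.57338028 0.23444129 0.30984711] [0.57339468 0.23444337 0.30985517] [ 0.0522278   0.6063216  -0.85638626  1.44785297  0.46491361  1.29700117
  0.69830328] 0.008878065303347216 [-0.78556734 -0.0990706   0.51213065]
```

View pics/w7.png

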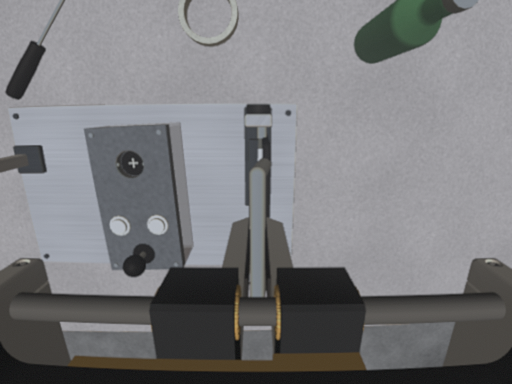

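Grip confirmed on the ~10 mm bar, with the mirror near upright. Tipping it along the 80 mm arc to 0.368 rad.

```bash
python3 -m handwheel '[[0,0,0,0.01,-0.4,0,1],[0,0,0,0.04,-0.8,0,1],[0,0,0,0.09,-1.2,0,1],[0,0,0,0.16,-1.59,0,1],[0,0,0,0.25,-2,0,1],[0,0,0,0.36,-2.36,0,1],[0,0,0,0.46,-2.65,0,1],[0,0,0,0.54,-2.88,0.0,1],[0,0,0,0.54,-2.88,0,1],[0,0,0,0.54,-2.88,0,1],[0,0,0,0.54,-2.88,0,1],[0,0,0,0.54,-2.88,0,1]]'
python3 - <<'E'
from h import *
m=arm.camera_model("wrist");P0=pose()[0]
p,d=arm.read_camera("wrist");cv2.imwrite("pics/w8.png",p);np.save("pics/w8.npy",d);import pickle;pickle.dump(m,open("pics/w8.pkl","wb"))
s=arm.get_state();print(P0,pose()[0],s["finger_gap"],s["ft_force"],s["torque"])
q,d=arm.read_camera("scene");cv2.imwrite("pics/s8.png",q)
cv2.imwrite("pics/s8c.png",cv2.resize(q[60:230,200:380],None,fx=3.3,fy=3.3,interpolation=cv2.INTER_CUBIC))
E
```

```text
clock: 17.3
position: [0.5723, 0.2057, 0.3043]
tcp_rot: [0.011, 0.707, -0.011, 0.707]
ft_force: [-1.5, 2.3, 0.5]
finger_gap: 0.009
[0.57232265 0.20565215 0.30431713] [0.57232368 0.20565368 0.30430851] 0.009254429663635398 [-0.78839071  1.81354985  0.40082789] [ 8.48787380e-01  9.84235980e-02 -4.04091698e-05]
```

View pics/w8.png

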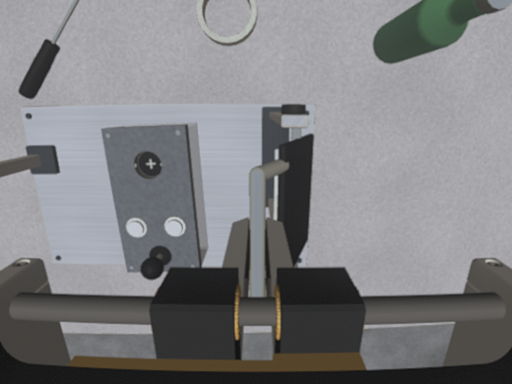

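View pics/s8c.png

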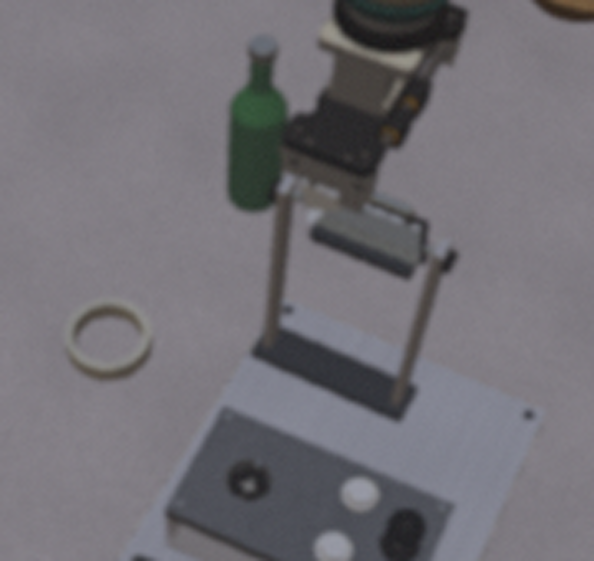

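The bar is still in the fingers and the mirror looks down at the box. I'll check the tip independently from the depth of the mirror's back panel, around (297,200).

Run:
```python
from h import *
import pickle
m=pickle.load(open("pics/w8.pkl","rb"));d=np.load("pics/w8.npy");g=cv2.cvtColor(cv2.imread("pics/w8.png"),cv2.COLOR_BGR2GRAY)
R=np.array(m["R"]);t=np.array(m["t"]);pts=[]
for v in range(155,235,2):
  for u in range(280,312):
    if g[v,u]<50 and d[v,u]>0:
      c,r=ray("wrist",u,v,m); X=c+r*d[v,u]   # r has unit depth
      pts.append(X)
pts=np.array(pts);yv=np.array([.033,.9995])
P=np.array([.573,.2343])
ys=(pts[:,:2]-P)@yv;zs=pts[:,2]-.245;xs=(pts[:,:2]-P)@np.array([.9995,-.033])
k=(zs>-.06)&(zs<.06)&(abs(xs)<.06);print(len(pts),k.sum(),np.percentile(zs,[5,50,95]),np.percentile(ys,[5,50,95]))
A=np.c_[xs,zs,np.ones(len(xs))]
for _ in range(4):
  s=np.linalg.lstsq(A[k],ys[k],rcond=None)[0];e=ys-A@s;k&=abs(e)<2.5*np.std(e[k])
print(s,"tip",np.arctan(-s[1]),"offset at pivot",s[2],"rms",np.std(e[k]),k.sum())
mk=R@np.array([0,0,0])
p=cv2.imread("pics/w8.png");w=p[152:176,140:160].min(2);y,x=np.where(w>110);print(len(x),onz("wrist",x.mean()+140,y.mean()+152,.075,m))
from math import *
s_=(.2344-.20565)/.9995; print("tip from TCP y",asin(s_/.08),"need",.5*atan2(.17,.1877))
```

```text
1064 1064 [-0.02967336  0.02196861  0.05076079] [-0.01161755  0.00204715  0.0215857 ]
[-0.00050749 -0.38567323  0.01024827] tip 0.36809503101541036 offset at pivot 0.010248266209851939 rms 0.00032604345710978365 957
44 [0.56271428 0.04655252 0.075     ]
tip from TCP y 0.3677907182998343 need 0.36797784217899154
```

The depth fit gives a tip of 0.368 rad, the TCP 0.368, and the mark needs 0.368. Holding over a second for step 3, then a last look.

```bash
python3 -m handwheel '[[0,0,0,0,0,0,1],[0,0,0,0,0,0,1],[0,0,0,0,0,0,1],[0,0,0,0,0,0,1],[0,0,0,0,0,0,1],[0,0,0,0,0,0,1],[0,0,0,0,0,0,1],[0,0,0,0,0,0,1],[0,0,0,0,0,0,1],[0,0,0,0,0,0,1],[0,0,0,0,0,0,1],[0,0,0,0,0,0,1]]'
python3 - <<'E'
from h import *
q,d=arm.read_camera("top");cv2.imwrite("pics/t9.png",q)
s=arm.get_state();print(s["position"],s["finger_gap"],np.abs(s["qvel"]).max(),s["ft_force"])
E
```

```text
clock: 18.9
position: [0.5723, 0.2057, 0.3043]
tcp_rot: [0.011, 0.707, -0.011, 0.707]
ft_force: [-2.2, 2.9, 0.3]
finger_gap: 0.0089
[0.57232174 0.20569768 0.30432089] 0.009054750529779488 0.002029392286627861 [-0.77477048  2.87232633  1.26303354]
```

View pics/t9.png

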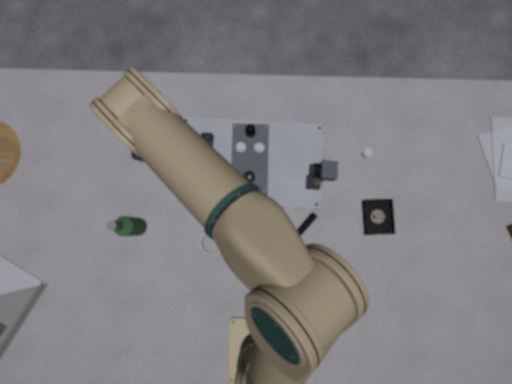

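The plug is in the tray at (378,217). The bottle (130,226), tape roll, screwdriver and spare button (368,153) are where they started. Handing in.

```bash
python3 -c "
from plant import arm
print(arm.hand_in())"
```

```text
the job is handed in; nothing more can be done
None
```

I pulled the plug from the port, stood it upright in the middle of the parts tray, gripped the mirror's handle and tipped the mirror onto the mark. I handed in at about 19 s of the 64 s allowed, with the grip still on; no verdict was reported.

- **Mirror tip:** the last checks put it at 0.368 rad, both from the tool position and from a depth fit of the mirror's back. The mark needs 0.368 rad by my measurements.
- **Steadiness:** the arm was still (joint speeds about 0.002 rad/s) and the fingers were shut on the bar.
- **Bench:** in the last top view the plug was in the tray. The bottle, spare button and screwdriver looked undisturbed, and so did the tape roll, though the arm partly hid it.
- **Disagreements:** none of the checks failed. The fingers read a 9 mm opening on the 10 mm bar, which I put down to give in the pads. I did not measure the grip force itself.

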